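# Kit the print-job tray to its drawn layout

### The arm

A 6-joint arm with a two-finger parallel gripper is mounted at the origin on the work surface. World frame = base frame: x ahead of the robot, y to its left, z up, the work surface at z = 0. Lengths are in m, angles in rad, forces in N, time in s.
With the tool pointing down it reaches from about 0.35 to 0.8 m from the base axis. Payload 7.3 kg.
Tool frame: the origin (TCP) lies between the finger pads; the fingertips stand 25 mm ahead of it and the grasp point (between the pads) lies 6 mm ahead of it (r.tip_extent is the distance from the TCP to the fingertips, in m); z points along the fingers, y is the direction in which the jaws open and shut (so a half turn about z gives the same grasp; the last joint's range is limited). The gripper opens to 85 mm and grips with 20 to 120 N. Pads are 22 mm wide; open, the fingers measure 114 mm over their backs; the gripper's body (76 mm by 85 mm) begins 54 mm behind the grasp point. The pads swing forward as they close: fully open they stand 13 mm farther back than shut.
Start: joints at [1.045, 0.342, 1.524, -0, 1.275, -0.146], TCP at [0.195, 0.488, 0.233] pointing down, gripper open.
Joint ranges: [-2.53, 2.53], [-0.77, 2.02], [0.04, 2.7], [-1, 4.14], [0.28, 2.66], [-3.11, 3.11]. Speed limits (rad/s): [2.57, 2.57, 3.14, 3.14, 3.14, 3.14].

### API

Orientations are given as a unit quaternion [x, y, z, w].
In Python, from workcell import r, command_gripper, optics gives the robot as it stands. The module is installed in compiled form; this text tells all that it offers. Calls block until the motion is done:
- r.reach(position, orientation): joint-space move of the TCP to a pose.
- r.move_straight(position, orientation=None, speed=0.15, max_force=None): straight line of the TCP; orientation=None keeps the orientation; speed is the mean speed in m/s. With max_force (N) it stops when the force on the tool has changed by that much, and returns True; else False.
- r.movej(angles): joint-space move.
- command_gripper(opening, force=None): finger opening in m; force is the grip in N (None keeps the last); returns when the fingers have stopped.
- r.hold(seconds).
- r.solve_ik(position, orientation): joint angles nearest the present ones, or None.
- r.read_state(): the state.
- optics.get_image(name): name is "side" or "top" or "wrist"; returns (picture, depth): 400x640x3 uint8, red, green, blue; 400x640 float32, m along the optical axis (not along the pixel's ray), 0 where there is no reading.
- optics.camera_model(name): a dict with "K" (3x3 intrinsics, pixels), "R" (3x3) and "t" (3): a world point X has camera coordinates R X + t; the wrist camera has in their place "tool_from_camera" (4x4, takes a point from camera to tool coordinates, whose origin is the TCP and whose axes are the flange's). Camera axes: x right, y down, z forward; pixel columns grow to the right and rows downward; lengths in m; the calibration is good to about 2 mm. The wrist camera is an equidistant fisheye: a pixel r from the principal point sees the ray r / f radians off the axis. A picture is of the moment at which its call begins: read the wrist's pose just before it. camera_model takes no time and is no camera call.
A pose or a line that the arm cannot do raises r.PlanningError and nothing moves.
- r.finish_job(): hands the job in, once; it reports no verdict.
The state is a dict: "time_s": time; "joint_positions": joint angles; "dq": joint speeds; "tau": joint torques, N m; "eef_pos": TCP position; "eef_rot": TCP orientation; "contact_force": force on the tool from outside, world axes, zero at the start; "torque": the same for the moment, N m; "grip_width": finger opening in m.
Only numpy, scipy, OpenCV 4.12 (cv2) and the standard library are available. Lean on these libraries where they do the work, as an engineer would, in place of code of your own. Each camera call takes 0.05 s, during which the arm holds its last target. There are 200 camera calls.

### The job

Kit the tray for the next print job as its drawn template shows: stand the red and the blue ink bottle upright inside the ring of their own colour, and the squeegee, blade up, inside the long black outline. Set each thing down without dropping it, let go, and leave the yellow bottle, the tape roll and the mixing pot where they are.

Things in the scene. Friction and masses are not known exactly. Their poses are not given: they have to be found in the camera images.
- red_bottle_center (a point): Closed ink bottle with red body and white cap: body 48 mm diameter, 72 mm tall, cap 30 mm diameter, 92 mm over all, 0.1 to 0.22 kg. The point is on its axis, half-way up (46 mm above its bottom), within the 48 mm wide body. Its z axis runs along the bottle from bottom to cap. At the start it leans 0.6 rad (34 deg) from vertical in the rack, cap toward the robot; which of the three rack places it has varies. If let go while leaning this much it falls over
- blue_bottle_center (a point): The same kind of bottle with blue body; point and axes as for the red one
- yellow_bottle_center (a point): The same kind of bottle with yellow body, in the remaining place of the rack; it stays there (moved less than 15 mm). Point and axes as for the red one
- rack: Fixed steel rack, foot 110 x 290 mm, origin under its centre, z up, -x side roughly facing the robot; 3 places 100 mm apart along y. Each bottle stands on a sloping floor, leaning on a plate on its -x side that reaches 45 mm up along it; guides 2 mm beside it (+y, -y) reach 22 mm. Draw a bottle out along its axis 50 mm or more; leaning bottles top out 120 mm above the table: clear the neighbours
- squeegee_center (a point): Hand squeegee standing on its wooden back with the blade up: wooden back 36 mm (its x) x 150 mm (its y) x 50 mm high, green blade 9 mm thick x 148 mm long rising 22 mm above the middle of the wood, 72 mm over all, 0.15 to 0.31 kg. The point is at its centre, half-way up (36 mm above its underside, within the wood); z up. Either end may point either way in the outline
- tray: Fixed shallow metal tray, 250 mm (x) x 260 mm (y), rim 14 mm high, 5 mm wall; origin at the centre of its underside, z up. On its floor (5 mm above the origin) a white template is drawn: two rings on its far (+x) half, one long outline on its near half
- red_mark_center (a point): Centre of the red ring drawn on the tray floor, inner diameter 66 mm, with a small cross in the middle; flat, the floor lies at this height; z up. The red and the blue ring may be either way round
- blue_mark_center (a point): Centre of the blue ring drawn on the tray floor, same size
- outline_center (a point): Centre of the black rectangular outline drawn on the tray floor, inside 52 mm (its x) x 166 mm (its y, the long way), with a line along its middle; the floor lies at this height; z up
- tape_roll: Loose roll of tape lying flat, 100 mm outside diameter, 76 mm inside, 25 mm high, origin at the centre of its underside; leave it alone
- mixing_pot: Loose white open pot, 84 mm rim diameter, 60 mm high, origin at the centre of its underside; leave it alone
Not all that is in view belongs to the job. Of the things that look like the part that bears squeegee_center, take the one that is farthest to the robot's left at the start.

How it is judged:
At the end, for the whole second after the job is handed in: Red and blue bottle stand on the tray floor upright (0.1 rad), axes within 10 mm of their own ring's centre; squeegee stands there blade up (0.1 rad), within 12 mm of the outline's centre and 0.14 rad of its long way, either way round; all at rest; the three bystanders within 15 mm of their start (horizontal distance between red_bottle_center and red_mark_center below 0.01 m and angle between each of red_bottle_center, blue_bottle_center, squeegee_center's own z axis and vertical below 0.1 rad and z of red_bottle_center in the frame of red_mark_center between 0.04 and 0.051 m and linear speed of each of red_bottle, blue_bottle, squeegee below 0.02 m/s and angular speed of each of red_bottle, blue_bottle, squeegee below 0.2 rad/s and horizontal distance between blue_bottle_center and blue_mark_center below 0.01 m and z of blue_bottle_center in the frame of blue_mark_center between 0.04 and 0.051 m and horizontal distance between squeegee_center and outline_center below 0.012 m and angle between the y axis of squeegee_center and the y axis of outline_center, either way round below 0.14 rad and z of squeegee_center in the frame of outline_center between 0.03 and 0.041 m and distance of each of yellow_bottle_center, tape_roll, mixing_pot from where it was at the start of the episode below 0.015 m); the robot touches nothing.
It fails at once if the red bottle is dropped, thrown or knocked over: moving faster than 0.5 m/s (a free fall of about 13 mm) while the fingers do not touch it (linear speed of red_bottle above 0.5 m/s and contact force between red_bottle and the fingers below 0.05 N).
It fails at once if the blue bottle is dropped, thrown or knocked over: moving faster than 0.5 m/s (a free fall of about 13 mm) while the fingers do not touch it (linear speed of blue_bottle above 0.5 m/s and contact force between blue_bottle and the fingers below 0.05 N).
It fails at once if the squeegee is dropped, thrown or knocked over: moving faster than 0.5 m/s (a free fall of about 13 mm) while the fingers do not touch it (linear speed of squeegee above 0.5 m/s and contact force between squeegee and the fingers below 0.05 N).
It fails at once if the yellow bottle, tape roll or mixing pot is disturbed (moved more than 15 mm) (distance of any of yellow_bottle_center, tape_roll, mixing_pot from where it was at the start of the episode above 0.015 m).
It also fails if it takes over 66 s, if anything falls off the work surface, if the arm or the gripper's body presses on something with over 40 N, if the wrist force passes 120 N, or if a joint passes its speed limit or range.

## Working session

There is one attempt and no reset: what is moved stays moved. The work goes in short steps, each a Python script; the robot and the scene stay as the last script left them, time stands still between calls to the robot, and variables do not carry over. Pictures are saved under pics/ and viewed, about 8 in all and at most 12, crops included, and the job is handed in when it is done.

```bash
mkdir -p pics
python3 - <<'E'
from workcell import r, command_gripper, optics
import numpy as np, cv2
for n in ("top","side"):
    p,d=optics.get_image(n); m=optics.camera_model(n)
    cv2.imwrite(f"pics/{n}0.png",p[:,:,::-1]); np.savez(f"{n}0.npz",p=p,d=d,K=m["K"],R=m["R"],t=m["t"])
    print(n,m["K"].tolist(),(-m["R"].T@m["t"]).round(3),m["R"].round(2).tolist())
m=optics.camera_model("wrist");print({k:np.round(v,3).tolist() for k,v in m.items() if not isinstance(v,str)})
print(r.read_state(), r.tip_extent)
E
```

```text
top [[381.8096705784068, 0.0, 320.075698174931], [0.0, 381.8096705784068, 196.59272563563655], [0.0, 0.0, 1.0]] [ 0.372 -0.028  1.1  ] [[0.01, -1.0, -0.02], [-0.99, -0.01, -0.16], [0.16, 0.02, -0.99]]
side [[434.56555273241236, 0.0, 322.5870407367046], [0.0, 434.56555273241236, 196.2292669807697], [0.0, 0.0, 1.0]] [ 0.528 -0.882  0.678] [[1.0, -0.01, 0.0], [-0.0, -0.58, -0.82], [0.01, 0.82, -0.58]]
{'K': [[309.707, 0.0, 325.588], [0.0, 309.707, 197.036], [0.0, 0.0, 1.0]], 'tool_from_camera': [[-0.0, -0.963, -0.271, 0.069], [1.0, -0.0, 0.0, 0.0], [-0.0, -0.271, 0.963, -0.139], [0.0, 0.0, 0.0, 1.0]]}
{'time_s': 0.1, 'joint_positions': array([ 1.04499804e+00,  3.42644961e-01,  1.52489848e+00, -2.81701901e-06,
        1.27538857e+00, -1.45968818e-01]), 'dq': array([-0.00043334, -0.00284429, -0.00032167, -0.00028342,  0.00167328,
       -0.00241163]), 'tau': array([ 2.51881604e-03, -4.34445047e+01, -2.46492362e+01, -2.40327090e-04,
        4.52545850e-03,  1.56591096e-05]), 'eef_pos': array([0.19444227, 0.48729847, 0.23270768]), 'eef_rot': array([ 1.88774716e-01,  9.82020192e-01, -6.32701716e-04, -2.19456829e-04]), 'contact_force': array([-0.40079621, -0.3230202 , -0.58903586]), 'torque': array([0.00923917, 0.00597603, 0.04192018]), 'grip_width': 0.0856703849496786} 0.025
```

View pics/top0.png

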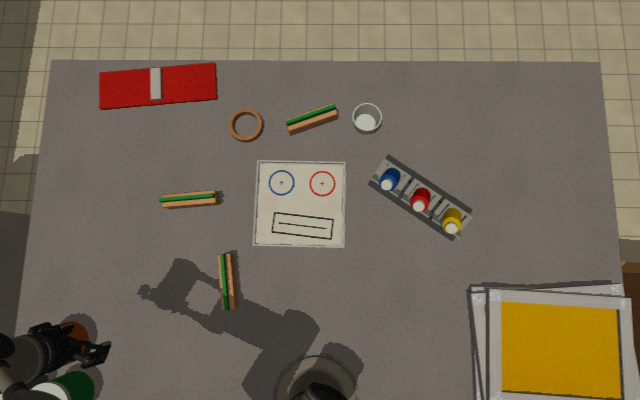

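View pics/side0.png

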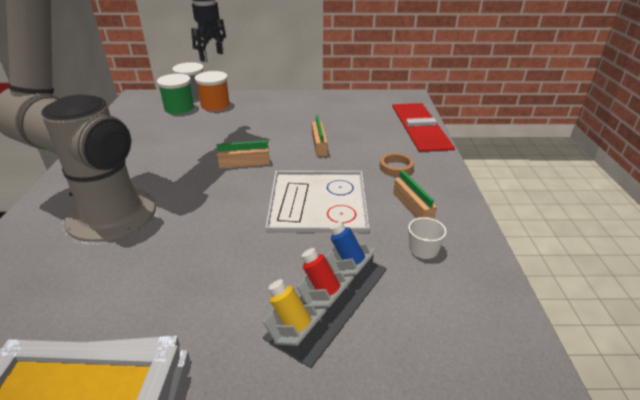

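```bash
cat > h.py <<'E'
import numpy as np, cv2
def cloud(d,K,R,t):
    v,u=np.mgrid[:d.shape[0],:d.shape[1]]
    P=np.stack([(u-K[0,2])/K[0,0]*d,(v-K[1,2])/K[1,1]*d,d],-1)
    return (P-t)@R
def onplane(uv,z,K,R,t):
    uv=np.asarray(uv,float); ray=np.c_[(uv-K[[0,1],[2,2]])/K[0,0],np.ones(len(uv))]@R
    c=-R.T@t; return c+ray*((z-c[2])/ray[:,2])[:,None]
E
python3 - <<'E'
import numpy as np,cv2
from h import *
Z={n:np.load(n+"0.npz") for n in("top","side")}
for n,f in Z.items():
    p=f["p"];d=f["d"];K,R,t=f["K"],f["R"],f["t"];X=cloud(d,K,R,t)
    H=cv2.cvtColor(p,cv2.COLOR_RGB2HSV).astype(int);h,s,v=H[...,0],H[...,1],H[...,2]
    ok=(d>0)
    tb=ok&(abs(X[...,2])<.02)&(X[...,0]>.4)&(X[...,0]<.6)&(abs(X[...,1])<.5);print(n,"table z",np.median(X[tb][:,2]).round(4))
    M={"blue":(h>105)&(h<130)&(s>120),"red":((h<6)|(h>174))&(s>150),"yel":(h>18)&(h<28)&(s>150),"green":(h>50)&(h<80)&(s>120),"wood":(h>6)&(h<18)&(s>70)&(v>120)}
    for c,m in M.items():
        nn,L,st,ce=cv2.connectedComponentsWithStats((m&ok).astype(np.uint8))
        for i in range(1,nn):
            if st[i,4]<25: continue
            Q=X[L==i]
            if not(.1<np.median(Q[:,0])<.95 and abs(np.median(Q[:,1]))<.6): continue
            print(n,c,st[i].tolist(),"med",np.median(Q,0).round(3),"p5",np.percentile(Q,5,0).round(3),"p95",np.percentile(Q,95,0).round(3))
            if Q[:,2].max()<.03 and c in("blue","red"):
                print("   ring",cv2.fitEllipse(cv2.findContours((L==i).astype(np.uint8),0,1)[0][0]), )
E
python3 - <<'E'
import cv2
a=cv2.imread("pics/top0.png")
cv2.imwrite("pics/top0c.png",cv2.resize(a[150:260,150:480],None,fx=2.4,fy=2.4,interpolation=cv2.INTER_CUBIC))
E
```

```text
top table z 0.0013
top blue [379, 168, 21, 23, 211] med [ 0.589 -0.2    0.092] p5 [ 0.561 -0.219  0.059] p95 [ 0.616 -0.171  0.104]
top red [99, 63, 118, 47, 3933] med [0.881 0.48  0.012] p5 [0.824 0.335 0.008] p95 [0.94  0.658 0.015]
   ring ((158.12521362304688, 85.56436920166016), (38.8014030456543, 158.236328125), 84.73131561279297)
top red [310, 171, 25, 25, 90] med [ 0.586 -0.011  0.006] p5 [ 0.55  -0.045  0.003] p95 [0.621 0.025 0.009]
   ring ((321.9083557128906, 183.21463012695312), (23.86414909362793, 24.252790451049805), 71.09759521484375)
top red [410, 188, 20, 24, 246] med [ 0.535 -0.279  0.09 ] p5 [ 0.509 -0.298  0.053] p95 [ 0.562 -0.252  0.104]
top yel [442, 208, 20, 25, 273] med [ 0.481 -0.358  0.088] p5 [ 0.455 -0.38   0.047] p95 [ 0.507 -0.335  0.104]
top green [286, 105, 49, 21, 248] med [0.77  0.026 0.07 ] p5 [ 0.747 -0.036  0.056] p95 [0.793 0.085 0.075]
top green [159, 194, 55, 8, 216] med [0.529 0.364 0.071] p5 [0.52  0.296 0.058] p95 [0.536 0.431 0.075]
top green [220, 254, 9, 57, 244] med [0.303 0.244 0.071] p5 [0.24  0.234 0.063] p95 [0.369 0.255 0.074]
top
[... 1356 characters left out ...]
0.351 0.071] p5 [0.522 0.294 0.069] p95 [0.534 0.42  0.074]
side green [218, 141, 49, 10, 314] med [0.304 0.244 0.065] p5 [0.24  0.235 0.056] p95 [0.366 0.255 0.073]
side green [400, 171, 33, 35, 270] med [0.772 0.018 0.068] p5 [ 0.747 -0.04   0.058] p95 [0.794 0.083 0.073]
side wood [312, 121, 16, 35, 311] med [0.528 0.299 0.043] p5 [0.509 0.288 0.007] p95 [0.55  0.423 0.051]
side wood [217, 149, 52, 19, 781] med [0.304 0.231 0.031] p5 [0.239 0.221 0.007] p95 [0.37  0.243 0.05 ]
side wood [380, 153, 34, 18, 257] med [0.753 0.227 0.024] p5 [0.712 0.179 0.   ] p95 [0.802 0.271 0.027]
side wood [394, 177, 43, 41, 481] med [ 0.77  -0.004  0.047] p5 [ 0.736 -0.046  0.026] p95 [0.808 0.082 0.051]
```

View pics/top0c.png

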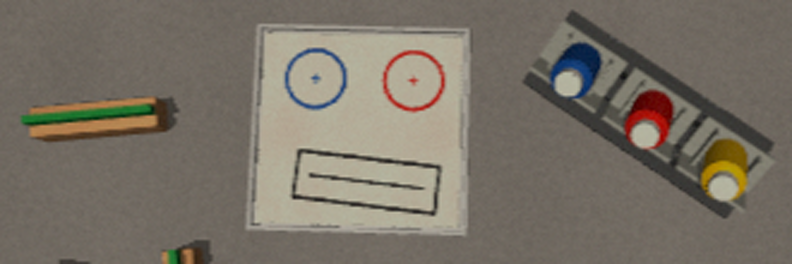

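Run:
```python
import numpy as np,cv2,json
from scipy.optimize import least_squares
from h import *
Z={n:np.load(n+"0.npz") for n in("top","side")}
pts={k:[] for k in("blue","red","yel")}; cam={k:[] for k in pts}
seed=dict(blue=[.588,-.207,.074],red=[.534,-.287,.074],yel=[.48,-.368,.074])
for n,f in Z.items():
    p=f["p"];d=f["d"];K,R,t=f["K"],f["R"],f["t"];X=cloud(d,K,R,t)
    H=cv2.cvtColor(p,cv2.COLOR_RGB2HSV).astype(int);h,s,v=H[...,0],H[...,1],H[...,2];ok=d>0
    M={"blue":(h>105)&(h<130)&(s>120),"red":((h<6)|(h>174))&(s>150),"yel":(h>18)&(h<28)&(s>150)}
    white=(s<40)&(v>150)&(X[...,2]>.085)
    for c in pts:
        near=np.linalg.norm(X-np.array(seed[c]),axis=-1)<.07
        m=cv2.erode((M[c]&ok&near).astype(np.uint8),np.ones((3,3)))>0
        pts[c].append(X[m])
        if n=="top" or 1: pts[c].append(X[white&ok&near])
    # tray marks
    inn=ok&(abs(X[...,2]-.005)<.008)&(X[...,0]>.4)&(X[...,0]<.68)&(abs(X[...,1]-.035)<.13)
    for c,mm in (("blue",(h>100)&(h<130)&(s>60)),("red",((h<8)|(h>172))&(s>80))):
        q=np.argwhere(inn&mm)[:,::-1]; W=onplane(q,.005,K,R,t)[:,:2]
        g=np.median(W,0); W=W[np.linalg.norm(W-g,axis=1)<.05]
        fit=least_squares(lambda a:np.hypot(*(W-a[:2]).T)-a[2],[*g,.034],loss="soft_l1",f_scale=.002); print(n,c,"ring",fit.x.round(4),len(W))
    q=np.argwhere(inn&(v<110)&(s<90)&(X[...,0]<.53))[:,::-1]; W=onplane(q,.005,K,R,t)[:,:2].astype(np.float32)
    W=W[(abs(W[:,0]-.47)<.06)&(abs(W[:,1]-.03)<.1)]
    print(n,"outline",len(W),cv2.minAreaRect(W), W.mean(0))
    # squeegee
    nr=ok&(abs(X[...,0]-.53)<.05)&(abs(X[...,1]-.364)<.1)
    for lab,mm,z in(("green",(h>50)&(h<80)&(s>120),.072),("wood",(h>6)&(h<18)&(s>70)&(abs(X[...,2]-.05)<.004),.05)):
        W=onplane(np.argwhere(nr&mm)[:,::-1],z,K,R,t)[:,:2].astype(np.float32); print(n,lab,len(W),cv2.minAreaRect(W),W.mean(0))
names=list(pts); P=[np.vstack(pts[c]) for c in names]
def sdf(rho,a,r,lo,hi):
    q=np.stack([rho-r,abs(a-(lo+hi)/2)-(hi-lo)/2],-1); return np.linalg.norm(np.maximum(q,0),axis=-1)+np.minimum(q.max(-1),0)
def res(a):
    x=np.array([np.cos(a[0]),np.sin(a[0]),0]);ax=-np.sin(a[1])*x+np.cos(a[1])*np.array([0,0,1]);o=[]
    for i in range(3):
        D=P[i]-a[2+3*i:5+3*i];al=D@ax;rho=np.linalg.norm(D-al[:,None]*ax,axis=1)
        o.append(np.minimum(sdf(rho,al,.024,-.046,.026),sdf(rho,al,.015,.026,.046)))
    return np.concatenate(o)
f=least_squares(res,[-.6,.6]+sum((seed[c] for c in names),[]),loss="soft_l1",f_scale=.002)
print(f.x.round(4),"rms",np.sqrt((res(f.x)**2).mean()).round(4),[len(q) for q in P])
C=f.x[2:].reshape(3,3);print(np.linalg.norm(np.diff(C[:,:2],axis=0),axis=1),"yaw line",np.arctan2(-(C[0]-C[2])[0],(C[0]-C[2])[1]))
```

```text
top blue ring [0.5867 0.1103 0.0354] 109
top red ring [ 0.5855 -0.0096  0.0352] 153
top outline 265 ((0.46182823181152344, 0.045363686978816986), (0.17235448956489563, 0.06071116030216217), 83.87042999267578) [0.4624612  0.04188666]
top green 216 ((0.5282211303710938, 0.3618868589401245), (0.010869305580854416, 0.14900672435760498), 5.930792331695557) [0.5282302  0.36214274]
top wood 368 ((0.5295975208282471, 0.36148199439048767), (0.03641153499484062, 0.14724071323871613), 5.489866733551025) [0.5279836 0.3606727]
side blue ring [0.5848 0.1142 0.0354] 10
side red ring [ 0.584  -0.0046  0.0355] 104
side outline 1 ((0.4275329113006592, 0.009619556367397308), (0.0, 0.0), 0.0) [0.4275329  0.00961956]
side green 42 ((0.5276915431022644, 0.35384371876716614), (0.006205802783370018, 0.1544017344713211), 6.218782901763916) [0.5281319  0.35063607]
side wood 140 ((0.527836263179779, 0.35694342851638794), (0.035652387887239456, 0.15396153926849365), 5.873100757598877) [0.52554315 0.3527488 ]
[-0.5882  0.6027  0.5834 -0.1921  0.0697  0.5273 -0.2749  0.0696  0.4711
 -0.3576  0.0697] rms 0.0014 [799, 979, 1213]
[0.10005223 0.10001708] yaw line -0.5959925122903925
```

```bash
cat >> h.py <<'E'
from scipy.spatial.transform import Rotation as Ro
def down(jawyaw):            # tool down, jaw (tool y) along heading jawyaw
    y=np.array([np.cos(jawyaw),np.sin(jawyaw),0]);z=np.array([0,0,-1.]);return Ro.from_matrix(np.c_[np.cross(y,z),y,z])
def lean(yaw,tilt,sgn):      # tool along a leaning bottle, jaw along rack y*sgn
    x=np.array([np.cos(yaw),np.sin(yaw),0]);z=np.sin(tilt)*x-np.cos(tilt)*np.array([0,0,1.]);y=sgn*np.array([-np.sin(yaw),np.cos(yaw),0])
    return Ro.from_matrix(np.c_[np.cross(y,z),y,z])
def wrist():                 # picture, cloud in world, depth
    from workcell import r,optics
    s=r.read_state();p,d=optics.get_image("wrist");m=optics.camera_model("wrist");K=m["K"];T=m["tool_from_camera"]
    v,u=np.mgrid[:400,:640];a=(u-K[0,2])/K[0,0];b=(v-K[1,2])/K[1,1];th=np.hypot(a,b)
    k=np.where(th<1e-6,1,np.tan(np.minimum(th,1.45))/np.maximum(th,1e-9));ray=np.stack([a*k,b*k,np.ones_like(a)],-1)
    Rw=Ro.from_quat(s["eef_rot"]).as_matrix();rw=ray@T[:3,:3].T@Rw.T;c=Rw@T[:3,3]+s["eef_pos"]
    X=c+rw*d[...,None]
    def plane(mask,z): w=rw[mask];return (c+w*((z-c[2])/w[:,2])[:,None])[:,:2].astype(np.float32)
    d=np.where(th>1.3,0,d)
    return p,d,X,plane
def hsv(p): return np.moveaxis(cv2.cvtColor(p,cv2.COLOR_RGB2HSV).astype(int),-1,0)
E
python3 - <<'E'
from h import *
from workcell import r
def t(n,p,R):
    q=r.solve_ik(p,R.as_quat());print(n,None if q is None else np.round(q,2))
for s in(0,np.pi): t(f"sq {s:.0f}",[.529,.36,.039],down(.1+s)); t("sqhi",[.529,.36,.22],down(.1+s)); t("out",[.462,.045,.045],down(-.106+s)); t("view",[.5,.045,.27],down(-.106+s))
for c in([.5834,-.1921,.0697],[.5273,-.2749,.0697]):
  for s in(1,-1):
    L=lean(-.592,.602,s);a=-L.as_matrix()[:,2]
    for o in(.012,.08,.16): t(f"bot {s} {o}",np.array(c)+a*o,L)
for m in([.586,.111,.06],[.585,-.009,.06]):
  for s in(0,np.pi): t(f"place {s:.0f}",m,down(.98+s));t(f"hi",np.array(m)+[0,0,.1],down(.98+s))
E
```

```text
sq 0 [ 0.48  0.74  1.4  -0.    1.    0.38]
sqhi [ 0.48  0.57  1.2  -0.    1.38  0.38]
out [-0.07  0.49  1.92 -0.    0.73  0.04]
view [-0.06  0.27  1.52 -0.    1.35  0.04]
sq 3 [ 0.48  0.74  1.4  -0.    1.   -2.76]
sqhi [ 0.48  0.57  1.2  -0.    1.38 -2.76]
out [-0.07  0.49  1.92 -0.    0.73 -3.1 ]
view [-0.06  0.27  1.52 -0.    1.35 -3.1 ]
bot 1 0.012 None
bot 1 0.08 None
bot 1 0.16 [-0.33  0.16  2.05 -0.42  0.37 -0.96]
bot -1 0.012 None
bot -1 0.08 None
bot -1 0.16 [-0.33  0.16  2.05 -0.42  0.37  2.18]
bot 1 0.012 None
bot 1 0.08 None
bot 1 0.16 [-0.62  0.1   2.13  0.06  0.31 -1.65]
bot -1 0.012 None
bot -1 0.08 None
bot -1 0.16 [-0.62  0.1   2.13  0.06  0.31  1.49]
place 0 [ 0.06  0.65  1.53 -0.    0.96 -0.92]
hi [ 0.06  0.53  1.43 -0.    1.18 -0.92]
place 3 [ 0.06  0.65  1.53 -0.    0.96  2.22]
hi [ 0.06  0.53  1.43 -0.    1.18  2.22]
place 0 [-0.15  0.63  1.56 -0.    0.95 -1.13]
hi [-0.15  0.51  1.46 -0.    1.17 -1.13]
place 3 [-0.15  0.63  1.56 -0.    0.95  2.02]
hi [-0.15  0.51  1.46 -0.    1.17  2.02]
```

Run:
```python
from h import *
from workcell import r
ax=-lean(-.592,.602,1).as_matrix()[:,2]
for c in([.5834,-.1921,.0697],[.5273,-.2749,.0697]):
  for t in(.1,.2,.25,.3,.35,.4):
    for s in (1,-1):
      L=lean(-.592,t,s);z=L.as_matrix()[:,2]
      o=[]
      for d in(0,.03,.065,.1):
        q=r.solve_ik(np.array(c)+ax*(.009+d)-z*.006,L.as_quat());o.append(None if q is None else np.round(q[[3,4,5]],2).tolist())
      print(c[0],t,s,o)
for m in([.586,.111,.06],[.585,-.009,.06]):
  for s in(1,-1):
    for yaw in(-.59,-.2,0,.2): print(m,s,yaw,[None if (q:=r.solve_ik(np.array(m)+[0,0,h],lean(yaw,-.35,s).as_quat())) is None else q.round(2).tolist() for h in (0,.1)])
```

```text
0.5834 0.1 1 [[-0.02, 0.88, -1.4], [-0.02, 0.92, -1.4], [-0.02, 0.96, -1.39], [-0.02, 1.01, -1.38]]
0.5834 0.1 -1 [[-0.02, 0.88, 1.74], [-0.02, 0.92, 1.75], [-0.02, 0.96, 1.75], [-0.02, 1.01, 1.76]]
0.5834 0.2 1 [[-0.05, 0.73, -1.37], [-0.05, 0.77, -1.37], [-0.05, 0.81, -1.36], [-0.05, 0.87, -1.36]]
0.5834 0.2 -1 [[-0.05, 0.73, 1.77], [-0.05, 0.77, 1.78], [-0.05, 0.81, 1.78], [-0.05, 0.87, 1.79]]
0.5834 0.25 1 [[-0.07, 0.65, -1.35], [-0.07, 0.69, -1.34], [-0.07, 0.74, -1.34], [-0.07, 0.8, -1.34]]
0.5834 0.25 -1 [[-0.07, 0.65, 1.79], [-0.07, 0.69, 1.8], [-0.07, 0.74, 1.8], [-0.07, 0.8, 1.8]]
0.5834 0.3 1 [[-0.1, 0.58, -1.32], [-0.09, 0.62, -1.32], [-0.09, 0.67, -1.32], [-0.09, 0.72, -1.31]]
0.5834 0.3 -1 [[-0.1, 0.58, 1.82], [-0.09, 0.62, 1.82], [-0.09, 0.67, 1.83], [-0.09, 0.72, 1.83]]
0.5834 0.35 1 [[-0.13, 0.5, -1.28], [-0.13, 0.54, -1.28], [-0.12, 0.59, -1.28], [-0.12, 0.65, -1.28]]
0.5834 0.35 -1 [[-0.13, 0.5, 1.86], [-0.13, 0.54, 1.86], [-0.12, 0.59, 1.86], [-0.12, 0.65, 1.86]]
0.5834 0.4 1 [[-0.18, 0.42, -1.23], [-0.17, 0.46, -1.24], [-0.16, 0.51, -1.24], [-0.15, 0.58, -1.25]]

[... 2249 characters left out ...]
44, -1.53], [-0.15, 0.72, 1.13, 0.02, 1.64, -1.53]]
[0.585, -0.009, 0.06] 1 0 [[-0.12, 0.82, 1.22, -0.04, 1.44, -1.68], [-0.12, 0.72, 1.13, -0.04, 1.64, -1.69]]
[0.585, -0.009, 0.06] 1 0.2 [[-0.09, 0.82, 1.23, -0.1, 1.43, -1.83], [-0.09, 0.72, 1.13, -0.1, 1.62, -1.85]]
[0.585, -0.009, 0.06] -1 -0.59 [[-0.21, 0.8, 1.27, 0.13, 1.4, 1.9], [-0.21, 0.7, 1.18, 0.13, 1.59, 1.93]]
[0.585, -0.009, 0.06] -1 -0.2 [[-0.15, 0.82, 1.23, 0.02, 1.44, 1.61], [-0.15, 0.72, 1.13, 0.02, 1.64, 1.61]]
[0.585, -0.009, 0.06] -1 0 [[-0.12, 0.82, 1.22, -0.04, 1.44, 1.46], [-0.12, 0.72, 1.13, -0.04, 1.64, 1.45]]
[0.585, -0.009, 0.06] -1 0.2 [[-0.09, 0.82, 1.23, -0.1, 1.43, 1.31], [-0.09, 0.72, 1.13, -0.1, 1.62, 1.29]]
```

Run:
```python
from h import *
from workcell import r,command_gripper
Q=down(.1).as_quat()
r.reach([.529,.33,.2],Q); r.hold(.15)
p,d,X,pl=wrist();cv2.imwrite("pics/w1.png",p[:,:,::-1]);h,s,v=hsv(p)
nr=(d>0)&(abs(X[...,0]-.53)<.06)&(abs(X[...,1]-.36)<.12)
print("table",np.median(X[...,2][nr&(abs(X[...,2])<.015)]))
G=nr&(h>45)&(h<85)&(s>90)&(X[...,2]>.05); W=nr&(h>4)&(h<20)&(s>60)&(abs(X[...,2]-.05)<.007)
T=G&(X[...,2]>.066)
print("z",np.median(X[...,2][G]),np.percentile(X[...,2][G],95),np.median(X[...,2][W]))
a=cv2.minAreaRect(pl(T,.072));b=cv2.minAreaRect(pl(W,.05));b2=cv2.minAreaRect(X[W][:,:2].astype(np.float32));print(a,b,b2,G.sum(),W.sum())
print(r.read_state()["time_s"])
```

```text
table -0.0014425332329369156
z 0.0705302741921778 0.07166872934595737 0.04841545737125788
((0.6087268590927124, 0.24157202243804932), (0.07186887413263321, 0.42845094203948975), 32.47148132324219) ((0.5295199155807495, 0.36621493101119995), (0.03518814221024513, 0.14624859392642975), 6.247350692749023) ((0.5296173691749573, 0.36571723222732544), (0.03576010838150978, 0.14808696508407593), 6.315675735473633) 1548 3668
1.6833
```

View pics/w1.png

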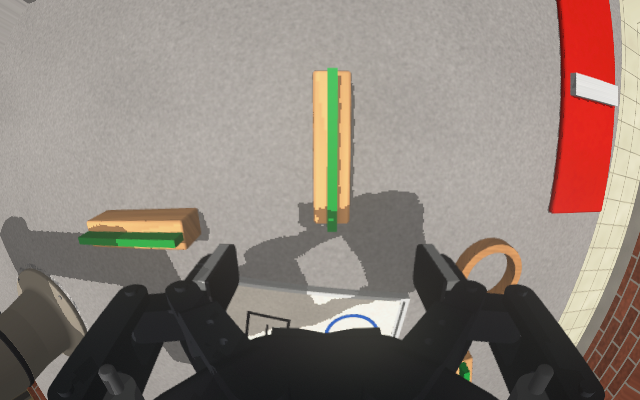

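Run:
```python
from h import *
from workcell import r,command_gripper
from scipy.optimize import least_squares
r.reach([.51,.0,.27],down(0).as_quat()); r.hold(.15)
p,d,X,pl=wrist();cv2.imwrite("pics/w2.png",p[:,:,::-1]);h,s,v=hsv(p)
inn=(d>0)&(abs(X[...,2]-.005)<.012)&(abs(X[...,0]-.53)<.14)&(abs(X[...,1]-.035)<.14)
print("floor",np.median(X[...,2][inn]))
for c,mm in (("blue",(h>100)&(h<130)&(s>60)),("red",((h<8)|(h>172))&(s>80))):
    W=pl(inn&mm,.005);g=np.array([.586,.111] if c=="blue" else [.585,-.009]);W=W[np.linalg.norm(W-g,axis=1)<.05];Wr=W[np.linalg.norm(W-g,axis=1)>.02]
    f=least_squares(lambda a:np.hypot(*(Wr-a[:2]).T)-a[2],[*g,.034],loss="soft_l1",f_scale=.002); print(c,"ring",f.x.round(4),len(Wr))
W=pl(inn&(v<90)&(s<120),.005);W=W[(abs(W[:,0]-.465)<.055)&(abs(W[:,1]-.045)<.1)]
print("outline",len(W),cv2.minAreaRect(W),W.mean(0)); print(r.read_state()["time_s"])
```

```text
floor 0.004155840579900927
blue ring [0.5861 0.1112 0.0354] 564
red ring [ 0.5847 -0.008   0.0354] 589
outline 459 ((0.46114638447761536, 0.046560138463974), (0.17295512557029724, 0.058733437210321426), 83.90057373046875) [0.45234394 0.0229535 ]
3.1583
```

View pics/w2.png

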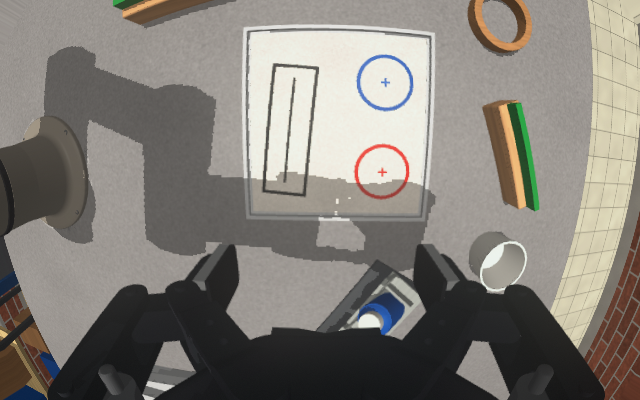

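Run:
```python
from h import *
from workcell import r,command_gripper
def st(l):
    s=r.read_state();print(l,round(s["time_s"],2),s["eef_pos"].round(4),"w",round(s["grip_width"],4),"F",s["contact_force"].round(1))
Q=down(.108).as_quat();c=np.array([.5296,.3645])
r.reach([*c,.13],Q); st("above")
print(r.move_straight([*c,.040],speed=.12,max_force=15)); st("down")
command_gripper(.025,force=60); st("grip")
r.move_straight([*c,.12],speed=.12); r.hold(.1); st("lift")
Q2=down(-.106).as_quat();o=np.array([.4613,.0458])
r.reach([*o,.12],Q2); st("over")
r.move_straight([*o,.055],speed=.12)
print(r.move_straight([*o,.0430],speed=.03,max_force=6)); st("set")
```

```text
above 4.61 [0.5305 0.3635 0.1307] w 0.0853 F [-0.5  0.3  0.9]
False
down 5.51 [0.5302 0.3646 0.0409] w 0.0856 F [0.5 0.  0.6]
grip 6.03 [0.5302 0.3647 0.0408] w 0.0343 F [ 0.1 -0.4  4.2]
lift 6.95 [0.5289 0.3641 0.1186] w 0.0345 F [ 0.1  0.6 -3. ]
over 8.18 [0.4621 0.0464 0.1202] w 0.0343 F [-0.3  0.6 -1.9]
True
set 9.25 [0.462  0.0458 0.0457] w 0.0341 F [-1.2  0.3  7.8]
```

Run:
```python
from h import *
from workcell import r,command_gripper
command_gripper(.07)
r.move_straight([.4613,.0458,.16],speed=.15)
r.reach([.49,.0,.25],down(0).as_quat()); r.hold(.15)
p,d,X,pl=wrist();h,s,v=hsv(p)
nr=(d>0)&(abs(X[...,0]-.46)<.06)&(abs(X[...,1]-.046)<.11)
W=nr&(h>4)&(h<20)&(s>60)&(abs(X[...,2]-.055)<.008)
print(cv2.minAreaRect(pl(W,.055)),W.sum(),np.median(X[...,2][W]))
# bottle view: tool tilted, camera on robot side
L=lean(-.592,.35,1);z=L.as_matrix()[:,2];c=np.array([.555,-.233,.07])
r.reach(c-z*.17,L.as_quat()); r.hold(.15)
p,d,X,pl=wrist();cv2.imwrite("pics/w3.png",p[:,:,::-1]);np.savez("w3.npz",p=p,d=d,X=X)
print(r.read_state()["time_s"])
```

```text
((0.46222347021102905, 0.04696677625179291), (0.14831045269966125, 0.036013711243867874), 83.64773559570312) 2871 0.05341130814503331
12.6917
```

View pics/w3.png

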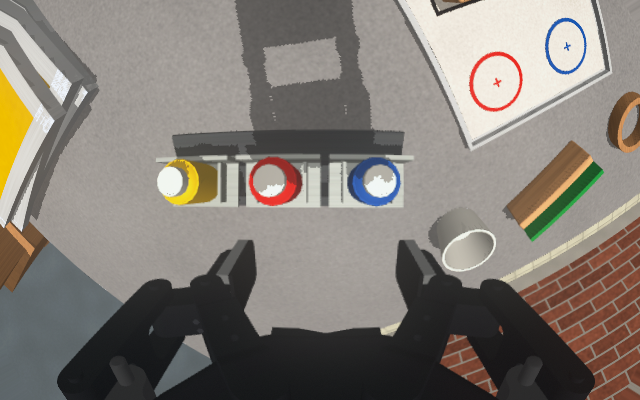

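```bash
cat > fit.py <<'E'
from h import *
from scipy.optimize import least_squares
def sdf(rho,a,r,lo,hi):
    q=np.stack([rho-r,abs(a-(lo+hi)/2)-(hi-lo)/2],-1); return np.linalg.norm(np.maximum(q,0),axis=-1)+np.minimum(q.max(-1),0)
seed=dict(blue=[.5834,-.1921,.07],red=[.5273,-.2749,.07],yel=[.4711,-.3576,.07])
def fitb(p,d,X,names,er=5):
    h,s,v=hsv(p);M={"blue":(h>105)&(h<130)&(s>100),"red":((h<6)|(h>174))&(s>120),"yel":(h>18)&(h<28)&(s>120)};P=[]
    for c in names:
        D=X-np.array(seed[c]);near=(d>0)&(np.linalg.norm(D,axis=-1)<.055)
        m=near&(M[c]|((s<50)&(X[...,2]>.09)));m=cv2.erode(m.astype(np.uint8),np.ones((er,er)))>0;P.append(X[m])
    n=len(names)
    def res(a):
        x=np.array([np.cos(a[0]),np.sin(a[0]),0]);ax=-np.sin(a[1])*x+np.cos(a[1])*np.array([0,0,1]);o=[]
        for i in range(n):
            D=P[i]-a[2+3*i:5+3*i];al=D@ax;rho=np.linalg.norm(D-al[:,None]*ax,axis=1)
            o.append(np.minimum(sdf(rho,al,.024,-.046,.026),sdf(rho,al,.015,.026,.046)))
        return np.concatenate(o)
    f=least_squares(res,[-.59,.6]+sum((seed[c] for c in names),[]),loss="soft_l1",f_scale=.001)
    return f.x,np.sqrt((res(f.x)**2).mean()),[len(q) for q in P]
E
python3 - <<'E'
from fit import *
f=np.load("w3.npz");p,d,X=f["p"],f["d"],f["X"]
for nm in(["blue","red","yel"],["blue"],["red"]):
    a,e,n=fitb(p,d,X,nm);print(nm,a.round(4),e.round(4),n)
tb=(d>0)&(abs(X[...,2])<.012)&(abs(X[...,0]-.5)<.15);print(np.median(X[tb][:,2]))
E
```

```text
['blue', 'red', 'yel'] [-0.5902  0.565   0.5848 -0.1959  0.0702  0.5297 -0.2773  0.0704  0.4716
 -0.3589  0.069 ] 0.001 [914, 914, 1289]
['blue'] [-0.6679  0.5651  0.5853 -0.1954  0.0702] 0.001 [914]
['red'] [-0.5165  0.5693  0.5298 -0.2769  0.0702] 0.0009 [914]
-0.0010717249005901264
```

```bash
cat > bottle.py <<'E'
from h import *
from workcell import r,command_gripper
YAW,TILT=-.592,.6
AX=-lean(YAW,TILT,1).as_matrix()[:,2]
def st(l):
    s=r.read_state();print(l,round(s["time_s"],2),s["eef_pos"].round(4),"w",round(s["grip_width"],4),"F",s["contact_force"].round(1));return s
def pick(c,name):
    c=np.array(c);L=lean(YAW,.35,1);q=L.as_quat();g=c+AX*.008-L.as_matrix()[:,2]*.001
    command_gripper(.072); r.reach(g+AX*.07,q)
    print(r.move_straight(g,q,speed=.1,max_force=12)); s=st("at")
    command_gripper(.035,force=60); s=st("grip")
    off=Ro.from_quat(s["eef_rot"]).inv().apply(c-s["eef_pos"]);off[1]=0;np.save(name+"_off.npy",off);print("off",off.round(4))
    assert .042<s["grip_width"]<.052
    g=s["eef_pos"];r.move_straight(g+AX*.065,q,speed=.1); st("out")
    r.move_straight(g+AX*.065+[0,0,.07],q,speed=.15); st("up")
def place(m,name,dyaw=0):
    off=np.load(name+"_off.npy");L=lean(YAW+dyaw,.35-TILT,1);q=L.as_quat()
    t=np.array([*m,.005+.046])-L.apply(off)
    r.reach(t+[0,0,.08],q); st("over"); r.move_straight(t+[0,0,.010],q,speed=.12)
    print(r.move_straight(t-[0,0,.006],q,speed=.025,max_force=5)); s=st("set"); print("target",t.round(4))
E
python3 - <<'E'
from bottle import *
pick([.5845,-.1945,.0705],"blue")
p,d,X,pl=wrist();cv2.imwrite("pics/w4.png",p[:,:,::-1])
E
```

```text
False
at 14.27 [ 0.5805 -0.1919  0.0786] w 0.0718 F [ 0.4  0.4 -0.3]
grip 14.62 [ 0.5806 -0.1916  0.0792] w 0.0461 F [-3.2  1.6  5.3]
off [-0.0016  0.      0.0098]
out 15.43 [ 0.55   -0.1711  0.1325] w 0.0458 F [-0.3 -0.9 -0.7]
up 16.04 [ 0.5495 -0.1709  0.2016] w 0.0457 F [ 0.4 -0.9 -1.6]
```

View pics/w4.png

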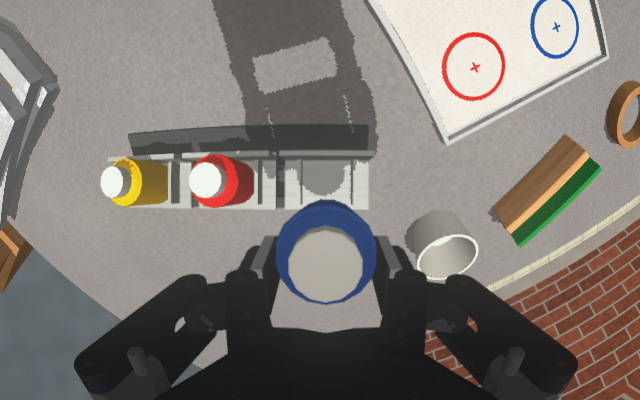

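The blue bottle is held centred between the pads at pixel (325,265). Its place in the rack is empty, and the neighbouring bottles haven't moved. Next I place it.

Run:
```python
from bottle import *
place([.5861,.1110],"blue")
p,d,X,pl=wrist();cv2.imwrite("pics/w5.png",p[:,:,::-1])
```

```text
over 17.2 [0.5869 0.1095 0.1408] w 0.0458 F [-0.6 -0.2 -0.6]
True
set 18.4 [0.5871 0.1106 0.0611] w 0.0454 F [ 0.  -0.5  4.5]
target [0.5868 0.1105 0.0609]
```

View pics/w5.png

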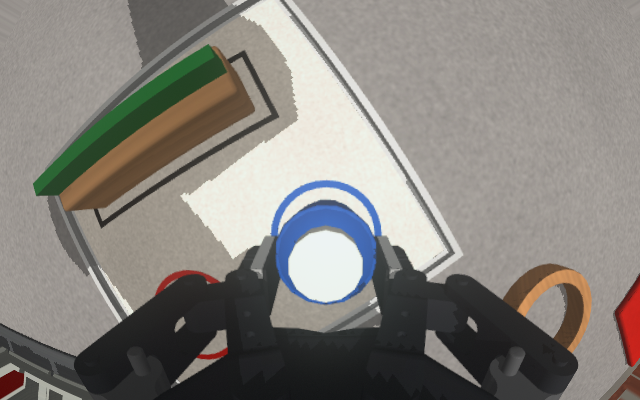

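Blue touched down within 0.2 mm of the predicted height, inside its ring at pixel (325,215). I'll release it, back off, check it, and pick up red.

```bash
cat >> bottle.py <<'E'
def release(up=.09):
    s=r.read_state();q=s["eef_rot"];e=s["eef_pos"]
    command_gripper(.056);command_gripper(.072)
    r.move_straight(e+[0,0,up],q,speed=.15)
def check(m,col):
    p,d,X,pl=wrist();h,s,v=hsv(p)
    C={"blue":(h>105)&(h<130)&(s>100),"red":((h<6)|(h>174))&(s>110)}[col]
    nr=(d>0)&(np.hypot(X[...,0]-m[0],X[...,1]-m[1])<.05)
    for l,k in(("body",nr&C&(X[...,2]>.072)&(X[...,2]<.082)),("cap",nr&(X[...,2]>.09))):
        if k.sum()>20: print(col,l,cv2.minEnclosingCircle(X[k][:,:2].astype(np.float32)),"z",np.percentile(X[...,2][k],[5,50,95]).round(4),k.sum())
    return p
E
python3 - <<'E'
from bottle import *
release()
r.reach([.55,.06,.27],down(np.pi/2).as_quat()); r.hold(.15)
check([.586,.111],"blue"); st("chk")
pick([.529,-.2765,.0705],"red")
E
```

```text
blue body ((0.5848069787025452, 0.11202295124530792), 0.023923100903630257) z [0.0743 0.0769 0.0802] 569
blue cap ((0.5669490098953247, 0.11044219136238098), 0.033069342374801636) z [0.097  0.3341 0.3672] 11517
chk 20.59 [0.5499 0.0601 0.2677] w 0.0721 F [ 0.6  0.1 -0.5]
False
at 22.95 [ 0.525  -0.2736  0.0783] w 0.0722 F [ 0.   0.8 -1. ]
grip 23.32 [ 0.5249 -0.2738  0.0792] w 0.0457 F [-3.5  1.4  5.4]
off [-0.0016  0.      0.0098]
out 24.12 [ 0.4944 -0.2533  0.1325] w 0.046 F [ 0.4 -0.4 -1.4]
up 24.74 [ 0.494  -0.253   0.2016] w 0.0458 F [ 0.8 -0.2 -1.3]
```

Run:
```python
from bottle import *
place([.5850,-.0082],"red")
release()
r.reach([.47,.04,.3],down(np.pi/2).as_quat()); r.hold(.2)
check([.586,.111],"blue");check([.585,-.008],"red")
st("end");p,d,X,pl=wrist();cv2.imwrite("pics/w6.png",p[:,:,::-1])
h,s,v=hsv(p);nr=(d>0)&(abs(X[...,0]-.46)<.06)&(abs(X[...,1]-.046)<.11)
W=nr&(h>4)&(h<20)&(s>60)&(abs(X[...,2]-.055)<.008);print(cv2.minAreaRect(pl(W,.055)),W.sum())
r.reach([.3,.3,.3],down(np.pi/2).as_quat())
from workcell import optics
a,_=optics.get_image("top");b,_=optics.get_image("side")
cv2.imwrite("pics/fin.png",np.vstack([a[90:290,100:500],b[80:380,150:550]])[:,:,::-1])
```

```text
over 25.77 [ 0.5854 -0.0096  0.1405] w 0.0459 F [ 0.2 -0.6 -2. ]
True
set 26.98 [ 0.5859 -0.0087  0.0611] w 0.0454 F [-0.  -1.7  4.7]
target [ 0.5857 -0.0087  0.0609]
blue body ((0.5842800140380859, 0.11182747036218643), 0.023815203458070755) z [0.0742 0.0769 0.0801] 404
blue cap ((0.5850816369056702, 0.11143536120653152), 0.015514260157942772) z [0.0925 0.0954 0.0966] 402
red body ((0.5823240280151367, -0.007468624971807003), 0.023771118372678757) z [0.0736 0.0769 0.0801] 434
red cap ((0.583350658416748, -0.007813633419573307), 0.015685467049479485) z [0.0917 0.0954 0.0965] 420
end 29.42 [0.4704 0.0396 0.2987] w 0.0722 F [-0.  -0.4 -0.3]
((0.4609205424785614, 0.04721596837043762), (0.14829939603805542, 0.037173081189394), 83.7051773071289) 2008
```

View pics/fin.png

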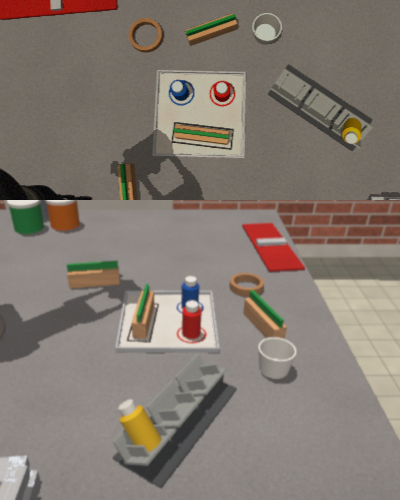

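The last picture shows both bottles upright in their own rings and the squeegee in its outline, blade up. The yellow bottle, tape roll and pot look untouched, and the arm is clear. I'm handing the job in.

```bash
python3 -c "
from workcell import r
r.hold(.3); r.finish_job(); print(r.read_state()['time_s'])"
```

```text
the job is handed in; nothing more can be done
the job is handed in; nothing more can be done
```

I kitted the tray as drawn and handed the job in; the robot clock read 29.4 s at the last reading, just before the final moves. The squeegee farthest to the robot's left is in the outline, and the red and blue bottles stand in their own rings. Each was lowered until it touched the tray floor and then let go.

The last wrist-camera check showed all three well inside the limits:

| Item | Offset from its mark | Limit | Other checks |
|---|---|---|---|
| Blue bottle | about 1–2 mm | 10 mm | cap centred within 1 mm of the body, so upright |
| Red bottle | about 1.5–2.5 mm | 10 mm | cap centred within 1.1 mm of the body, so upright |
| Squeegee | about 1 mm | 12 mm | less than 0.01 rad off the outline's long way |

- **Bystanders:** the yellow bottle, tape roll and pot look unmoved in the final pictures. I checked these three by eye and did not measure them.
- **Disagreements:** at the start, the side and top cameras differed by about 5 mm in y. I used the wrist camera for the marks and the squeegee; it agreed with the top camera to 1–2 mm on the marks and about 4 mm on the squeegee. For the bottles I used rounded values close to its fit. Its fit gave the bottles' lean as 0.565 rad instead of the stated 0.6. I used 0.6, and both bottles touched down within 0.2 mm of the predicted height.

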